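# Cure the medallion with the UV torch

## Task

The fresh resin dome on the side of the piece in the orange holder still has to be cured. Turn the holder (it has a grip tab on top for this) until the dome looks squarely out between the two clear screens towards the robot arm; then take the torch from its cradle and hold it level and steady, square on to the dome and aimed at its middle, with the lens about 4 cm in front of it, for a good two seconds. Lay the torch back down in its cradle without dropping it and leave the holder facing that way; touch nothing against the tacky piece itself and leave the other things on the worktop where they are.

Things in the scene. Friction and masses are not known exactly. Their poses are not given: they have to be found in the camera images.
- stand: Fixed grey base plate 160 x 150 x 12 mm with two clear upright screens along its x direction (each 120 long, 4 thick, top 102 above the table, 72 either side of the middle). Origin: centre of its underside. Its -x end is the open end towards the robot. The swivelling orange holder stands on its centre.
- swivel (a joint): Angle of the swivelling holder about the vertical axis through the stand's origin, rad, growing anticlockwise seen from above; it stays where it is left. 0 = the dome looks straight out of the stand's -x end. Range -0.5 to 2.4.
- swivel_tab (a point): Grip point of the upright orange tab on top of the holder's bent steel arm, on the swivel axis, 241 mm above the table. The tab is 40 long (x) x 10 thick (y) x 34 high, from 218 to 252 mm above the table. x and y axes turn with the holder; the dome looks along -x. The arm's 8 mm rod runs from under the tab to +x and down 46 mm behind the axis.
- piece: White resin piece clipped in the holder, turning with it: block 46 x 46 x 62 mm with a small bust on top (99 mm overall). Origin: centre of its underside, on the swivel axis, 84 mm above the table. Not to be touched.
- piece_dome (a point): Middle (outermost point) of the resin dome, 36 mm across and 10 mm proud, on the piece's -x face; 33 mm from the swivel axis, 118 mm above the table. -x points straight out of the dome, z up.
- torch: Loose hand-held curing torch of about 0.2 kg: black bar body 130 x 28 x 28 mm along x with a round aluminium nose 30 long, 27 across, at the +x end and a 6 mm tail cap. Origin: underside of the bar, mid-length; the beam leaves the nose along +x at 14 mm above the underside. Grip the bar across y near its middle.
- torch_lens (a point): Lens at the front of the nose, 95 mm ahead of the torch's origin and 14 mm above the underside; x is the beam.
- torch_spot (a point): Point on the beam 40 mm ahead of the lens (135 mm ahead of the torch's origin), to be put on the middle of the dome.
- cradle: Fixed grey cradle 130 x 60 mm for the torch: two saddles, each 14 thick, 48 mm either side of the middle along x, 34 mm wide inside with flared tops, 66 mm high overall; saddle floors 40 mm above the table. Between the saddles there is free room down to the 8 mm base plate. Origin: centre of its underside; the torch lies along its x.
- cradle_seat (a point): Centre of the cradle on the level of its saddle floors, 40 mm above the table: where the torch's origin rests.
- tin: Bystander: closed aluminium tin with hinged lid, 110 x 80 x 36 mm. Origin: centre of underside.
- pot: Bystander: sealed amber glass varnish pot, 56 across, 70 mm high. Origin: centre of underside.
- vice: Bystander: steel pin vice lying along x, 122 mm long, 18 across. Origin: under its middle.
- corkboard: Bystander: cork board 90 x 130 x 10 mm carrying small round black bases 4 mm high. Origin: centre of underside.
Things that resemble listed ones, but are neither listed nor needed, are in the scene too. There is more than one size of the stand; the one meant has the size given above.

How it is judged:
On the way, in this order (a step that is already met when the one before it is completed fails the run):
1. the holder is turned so that the dome looks out of the stand's open end towards the robot (within 0.17 rad) (value of joint swivel between -0.17 and 0.17 rad), for 0.3 s.
2. the torch is held still (under 0.03 m/s and 0.3 rad/s), square to the dome within 0.18 rad, with the point 40 mm ahead of its lens within 18 mm of the dome's middle, for 2 s (distance between torch_spot and piece_dome below 0.018 m and angle between the x axis of torch_lens and the x axis of piece_dome, either way round below 0.18 rad and linear speed of torch below 0.03 m/s and angular speed of torch below 0.3 rad/s), for 2 s.
At the end, for the whole second after the job is handed in: The dome still looks out of the stand's open end towards the robot (swivel within 0.17 rad of 0), and the torch lies at rest in its cradle: origin within 15 mm of the seat, along the cradle within 0.12 rad and level within 0.12 rad (all of step 1 and distance between torch and cradle_seat below 0.015 m and angle between the x axis of torch and the x axis of cradle, either way round below 0.12 rad and angle between torch's own z axis and vertical below 0.12 rad and linear speed of torch below 0.02 m/s); the robot touches nothing.
It fails at once if the robot or the torch touches the resin piece (contact force between piece and anything else above 0.5 N).
It fails at once if the torch is dropped: falling at over 0.5 m/s without the fingers on it (contact force between torch and the fingers below 0.05 N and linear speed of torch above 0.5 m/s).
It fails at once if a bystander is shifted by more than 20 mm (distance of any of tin, pot, vice, corkboard from where it was at the start of the episode above 0.02 m).
It also fails if it takes over 64 s, if anything falls off the work surface, if the arm or the gripper's body presses on something with over 40 N, if the wrist force passes 120 N, or if a joint passes its speed limit or range.

## Robot

A 6-joint arm with a two-finger parallel gripper is mounted at the origin on the work surface. World frame = base frame: x ahead of the robot, y to its left, z up, the work surface at z = 0. Lengths are in m, angles in rad, forces in N, time in s.
With the tool pointing down it reaches from about 0.375 to 0.975 m from the base axis. Payload 3.8 kg.
Tool frame: the origin (TCP) lies midway between the tips of the shut fingers; the grasp point (between the pads) lies 19 mm behind it; x points along the fingers, y is the direction in which the jaws open and shut, and the axes are right-handed (so a half turn about x gives the same grasp; the last joint's range is limited). The gripper opens to 88 mm and grips with 3 to 60 N. Pads are 18 mm wide; open, the fingers measure 123 mm over their backs; the gripper's body (75 mm by 187 mm) begins 45 mm behind the grasp point.
Start: joints at [-1.352, 0.264, 1.604, -0, 1.274, -0.037], TCP at [0.171, -0.653, 0.239] pointing down, gripper open.
Joint ranges: [-2.63, 2.63], [-0.94, 2.18], [0.31, 2.57], [-1.31, 4.45], [0, 2.66], [-2.55, 2.55]. Speed limits (rad/s): [2.57, 2.57, 3.14, 3.14, 3.14, 3.14].

## Interface

Orientations are given as a rotation vector (axis times angle).
In Python, from cell import manip, inverse_kinematics, cams, order gives the robot as it stands. Calls block until the motion is done:
- manip.move_pose(position, orientation): joint-space move of the TCP to a pose.
- manip.move_linear(position, rate=0.15, rot=None): straight line of the TCP; rot=None keeps the orientation; rate is the mean speed in m/s.
- manip.set_joints(angles): joint-space move.
- manip.set_gripper(opening, force=None): finger opening in m; force is the grip in N (None keeps the last); returns when the fingers have stopped.
- manip.dwell(seconds).
- inverse_kinematics(position, orientation): joint angles nearest the present ones, or None.
- manip.state(): the state.
- cams.capture(name): name is "scene" or "top"; returns a dict with "image" (420x560x3 uint8, blue, green, red), "z_map" (420x560 float32, m along the optical axis (not along the pixel's ray), 0 where there is no reading), "intrinsics" (3x3 intrinsics, pixels), "k1" (the pictures are not rectified: a ray, as slopes to the right and down, at radius r is drawn at 1 + k1 r^2 times it, then the intrinsics apply), "position" and "orientation" of the camera in the world. Camera axes: x right, y down, z forward; pixel columns grow to the right and rows downward; lengths in m; the calibration is good to about 2 mm. A picture is of the moment at which its call begins.
A pose or a line that the arm cannot do raises manip.IKError and nothing moves.
- order.close_job(): hands the job in, once; it reports no verdict.
The state is a dict: "clock": time; "joint_pos": joint angles; "joint_velocities": joint speeds; "tau": joint torques, N m; "tool_pos": TCP position; "tcp_rot": TCP orientation; "contact_force": force on the tool from outside, world axes, zero at the start; "moment": the same for the moment, N m; "gripper_width": finger opening in m.
Only numpy, scipy, OpenCV 4.12 (cv2) and the standard library are available. Lean on these libraries where they do the work, as an engineer would, in place of code of your own. Each camera call takes 0.05 s, during which the arm holds its last target. There are 200 camera calls.

## Working session

There is one attempt and no reset: what is moved stays moved. The work goes in short steps, each a Python script; the robot and the scene stay as the last script left them, time stands still between calls to the robot, and variables do not carry over. Pictures are saved under pics/ and viewed, about 8 in all and at most 12, crops included, and the job is handed in when it is done.

```bash
mkdir -p pics; ls
cat > h.py <<'E'
import numpy as np, cv2, pickle
from scipy.spatial.transform import Rotation as R
def load(n): return pickle.load(open(f'pics/{n}.pkl','rb'))
def cap(name,n):
    from cell import cams
    c=cams.capture(name); pickle.dump(dict(c),open(f'pics/{n}.pkl','wb')); cv2.imwrite(f'pics/{n}.png',c['image']); return c
def Rm(o):
    o=np.array(o,float); return o if o.shape==(3,3) else R.from_rotvec(o).as_matrix()
def cloud(c):
    K=np.array(c['intrinsics']);z=c['z_map'];h,w=z.shape
    v,u=np.mgrid[0:h,0:w]; d=np.stack([(u-K[0,2])/K[0,0],(v-K[1,2])/K[1,1]],-1)
    s=d.copy()
    for _ in range(8): s=d/(1+c['k1']*(s**2).sum(-1,keepdims=True))
    p=np.concatenate([s,np.ones((h,w,1))],-1)*z[...,None]
    P=p@Rm(c['orientation']).T+np.array(c['position']); P[z==0]=np.nan
    return P
E
python3 - <<'E'
from h import *
for n in('scene','top'):
    c=cap(n,n+'0'); print(n,c['position'],c['orientation'],c['intrinsics'],c['k1'])
from cell import manip; print(manip.state())
E
```

```text
pics
scene [ 1.01273728 -0.55261659  0.86249732] [-2.15282642 -0.89766602  0.37748842] [[449.10568633   0.         273.63781199]
 [  0.         449.10568633 207.72208339]
 [  0.           0.           1.        ]] -0.04978914911431799
top [0.35721728 0.01399503 1.21808463] [-2.17274916  2.15581622 -0.11032   ] [[474.54841034   0.         277.12431324]
 [  0.         474.54841034 207.98361759]
 [  0.           0.           1.        ]] 0.04404397517896664
{'clock': 0.1, 'joint_pos': array([-1.35188202e+00,  2.64696955e-01,  1.60523063e+00,  1.26353886e-05,
        1.27369362e+00, -3.68657302e-02]), 'joint_velocities': array([-9.47206768e-05, -2.26217530e-03, -2.49468810e-03,  6.84369247e-04,
       -5.33408209e-05, -8.95180002e-04]), 'tau': array([ 1.54139246e-05, -5.03621757e+01, -3.58068645e+01,  7.30695901e-02,
        2.33143056e-02, -6.27240638e-05]), 'tool_pos': array([ 0.17066094, -0.65240975,  0.23750328]), 'tcp_rot': array([ 2.08581956,  0.27036432, -2.08618207]), 'contact_force': array([-0.57723916, -0.4828294 , -0.29919573]), 'moment': array([-0.01095428, -0.02145476,  0.02104317]), 'gripper_width': 0.08824216067134744}
```

View pics/scene0.png

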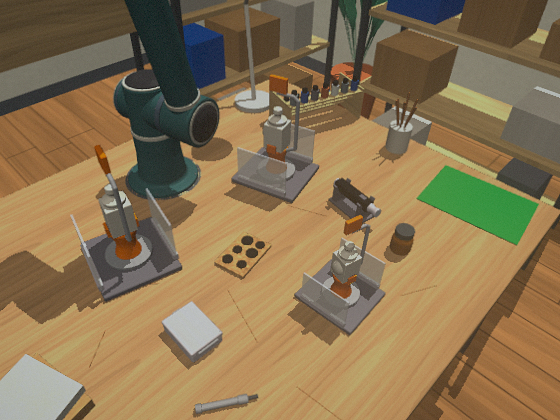

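View pics/top0.png

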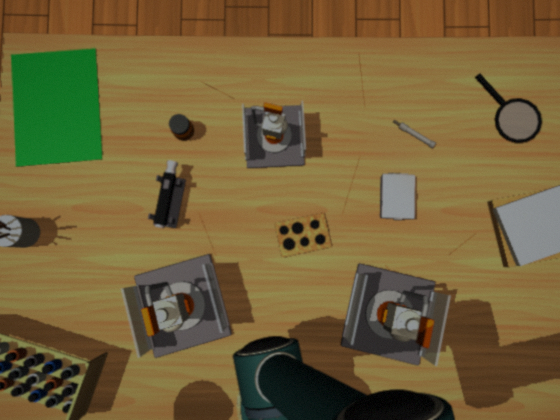

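Candidates for the stand, in top-view pixels: (275,133), (177,305) and (392,312). The last two look larger, about 80 px against about 62 px, and 160 mm should be about 62 px, so I choose (275,133). The torch and cradle are at (169,195). The magnifier and the pin vice are not the torch. Next I measure these and check in one crop.

Run:
```python
from h import *
t=load('top0');P=cloud(t);s=load('scene0');Q=cloud(s)
def rect(P,roi,z0,z1,n):
    u0,u1,v0,v1=roi;A=P[v0:v1,u0:u1].reshape(-1,3);A=A[(A[:,2]>z0)&(A[:,2]<z1)]
    if len(A)<5: print(n,len(A));return
    r=cv2.minAreaRect((A[:,:2]*1000).astype(np.float32)); print(n,len(A),'c',np.round(r[0],1),'size',np.round(r[1],1),'ang',round(r[2],1),'zmed',round(np.median(A[:,2])*1000,1))
for n,roi in dict(A=(235,325,92,175),B=(120,240,245,365),C=(335,460,250,370)).items(): rect(P,roi,.007,.017,'base'+n)
rect(P,(235,325,92,175),.21,.27,'tabA top'); 
rect(P,(140,195,150,235),.055,.08,'torch top'); rect(P,(140,195,150,235),.005,.012,'cradle base')
rect(Q,(290,390,225,330),.007,.017,'A base scene'); rect(Q,(335,370,212,238),.21,.27,'tab scene'); rect(Q,(325,385,170,222),.06,.075,'torch scene')
rect(P,(160,200,110,145),.06,.08,'pot')
for (u,v) in [(50,10),(150,80),(350,200),(220,60)]: print(P[v,u])
a=cv2.resize(t['image'][90:240,140:320],None,fx=4,fy=4,interpolation=2)[:600,:720]
b=cv2.resize(s['image'][165:335,285:425],None,fx=3.5,fy=3.5,interpolation=2)
cv2.imwrite('pics/c1.png',a);cv2.imwrite('pics/c2.png',b)
```

```text
baseA 1864 c [681.1  33. ] size [171.3 170.9] ang 3.6 zmed 12.0
baseB 2352 c [242.8 263.8] size [284.5 264.9] ang 0.1 zmed 14.8
baseC 2691 c [ 224.8 -296.9] size [281.8 241. ] ang 78.6 zmed 14.3
tabA top 210 c [678.3  43.1] size [67.3 11.2] ang 75.6 zmed 244.4
torch top 902 c [515.  297.3] size [ 58.7 168. ] ang 80.9 zmed 67.4
cradle base 417 c [527.2 305.5] size [218.1 134.3] ang 0.7 zmed 7.9
A base scene 1363 c [675.9  28.8] size [161.4 154. ] ang 3.8 zmed 11.1
tab scene 298 c [678.1  40.9] size [66.2 12.4] ang 77.2 zmed 237.1
torch scene 468 c [515.6 296.3] size [ 58.8 168.7] ang 80.6 zmed 66.5
pot 322 c [689.1 267.2] size [48.3 47.6] ang 51.5 zmed 69.9
[ 1.41147188  1.00291172 -0.74089384]
[0.82400551 0.3582519  0.0037406 ]
[ 0.50998027 -0.16780504 -0.00157971]
[0.88038933 0.17492485 0.00412739]
```

View pics/c1.png

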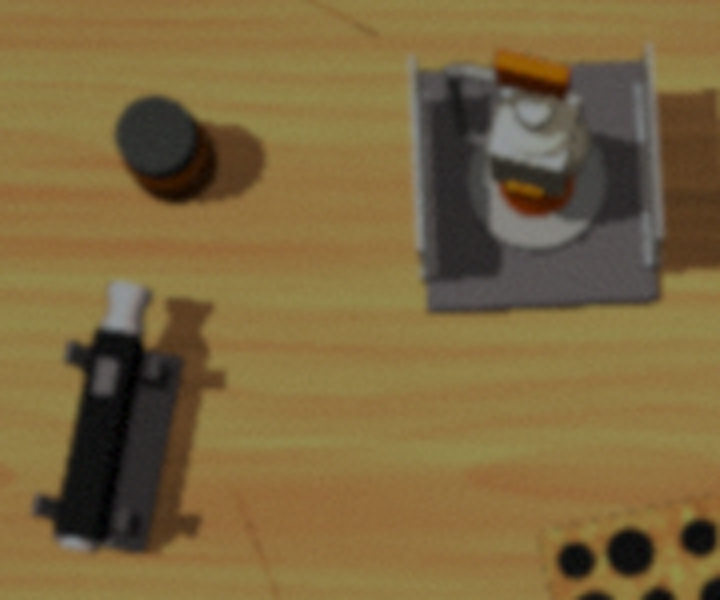

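View pics/c2.png

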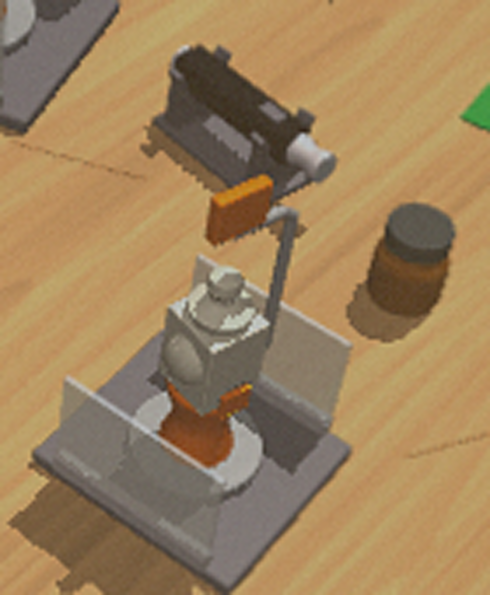

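The crops confirm the choice. The chosen stand measures about 161 x 154 mm with its base top at z = 12 mm; the other two are larger (about 280 mm including their screens' spread). Its tab is at c2 (240,208) with the rod leaving to the upper right, and the dome at (180,358) looks towards world -y. The nose of the torch is at c2 (310,158), pointing +x. Next I refine the tab and torch by colour and height, check IK, and go above the tab.

```bash
cat >> h.py <<'E'
def down(a):
    c,s=np.cos(a),np.sin(a); return R.from_matrix(np.array([[0,c,s],[0,s,-c],[-1,0,0]])).as_rotvec()
def st(m):
    s=m.state(); print('t',round(s['clock'],2),'p',np.round(s['tool_pos'],4),'F',np.round(s['contact_force'],1),'w',round(s['gripper_width'],4),'q',np.round(s['joint_pos'],2))
E
python3 - <<'E'
from h import *
from cell import manip,inverse_kinematics
for n in('top0','scene0'):
    c=load(n);P=cloud(c);hsv=cv2.cvtColor(c['image'],cv2.COLOR_BGR2HSV)
    m=(abs(P[...,0]-.676)<.06)&(abs(P[...,1]-.03)<.06)&(P[...,2]>.215)&(P[...,2]<.26)&(hsv[...,1]>150)
    r=cv2.minAreaRect((P[m][:,:2]*1000).astype(np.float32)); print('tab',n,m.sum(),r)
    m=(abs(P[...,0]-.51)<.11)&(abs(P[...,1]-.297)<.06)&(P[...,2]>.05)&(P[...,2]<.08)
    A=P[m]; d=np.array([.987,-.158]);e=np.array([.158,.987])
    # torch: fit body axis from high points
    H=A[A[:,2]>.0645][:,:2]; mu=H.mean(0);u,s,vt=np.linalg.svd(H-mu,full_matrices=False);ax=vt[0]*np.sign(vt[0,0]);nrm=np.array([-ax[1],ax[0]])
    al=(A[:,:2]-mu)@ax; ac=(H-mu)@nrm
    print('torch',n,len(H),mu,np.degrees(np.arctan2(ax[1],ax[0])),'along',np.percentile(al,[0.5,99.5]),'across',np.percentile(ac,[2,98]),'front pt',mu+ax*np.percentile(al,99.5),'origin',mu+ax*(np.percentile(al,[.5,99.5]).mean()-.012))
y=np.radians(3.7); t=np.radians(76.3)
for k in(-1,1):
    for a in (t,y,np.radians(-9)): 
        q=inverse_kinematics([.6755,.0286,.222],down(a+k*np.pi/2)); print(k,a,None if q is None else np.round(q,2))
E
```

```text
tab top0 149 ((675.0006103515625, 30.283964157104492), (38.28607940673828, 11.22304630279541), 75.60724639892578)
torch top0 684 [0.50926078 0.29672319] -9.912289420275929 along [-0.07739791  0.08825313] across [-0.02441644  0.02407698] front pt [0.59619651 0.28153126] origin [0.5027865  0.29785456]
tab scene0 246 ((676.25634765625, 28.91777801513672), (42.280582427978516, 10.962554931640625), 71.84491729736328)
torch scene0 344 [0.51049117 0.29431076] -10.124500190452267 along [-0.07674658  0.08862225] across [-0.01405146  0.02447185] front pt [0.59773341 0.27873206] origin [0.50452341 0.29537642]
-1 1.3316862192716734 [ 0.01  0.28  1.62 -0.    1.25  0.24]
-1 0.0645771823237902 [ 0.01  0.28  1.62 -0.    1.25  1.51]
-1 -0.15707963267948966 [0.01 0.28 1.62 0.   1.25 1.73]
1 1.3316862192716734 None
1 0.0645771823237902 [ 0.01  0.28  1.62 -0.    1.25 -1.63]
1 -0.15707963267948966 [ 0.01  0.28  1.62 -0.    1.25 -1.41]
```

Run:
```python
from h import *
from cell import manip
X,Y=.6757,.0293; t=np.radians(75); y=np.radians(3.7); o=-np.pi/2
manip.move_linear([.171,-.653,.33],rate=.2)
manip.move_pose([X,Y,.33],down(t+o)); st(manip)
manip.move_linear([X,Y,.224],rate=.1); st(manip)
manip.set_gripper(0.0,force=15); st(manip)
for a in np.linspace(t,y,7)[1:]:
    manip.move_pose([X,Y,.224],down(a+o)); st(manip)
manip.dwell(.4); print(manip.state()['moment']); cap('scene','s1')
```

```text
t 3.68 p [0.6757 0.0283 0.33  ] F [-0.6 -0.6 -0.2] w 0.0882 q [ 0.01  0.23  1.48 -0.    1.43  0.27]
t 4.89 p [0.6764 0.0293 0.2252] F [0.4 1.3 1.4] w 0.0882 q [0.01 0.27 1.62 0.   1.25 0.27]
t 6.05 p [0.6747 0.0296 0.2239] F [-4.9  0.7  1.7] w 0.0099 q [0.01 0.27 1.62 0.   1.25 0.27]
t 6.37 p [0.6745 0.0297 0.2239] F [-5.2  1.2  3. ] w 0.0098 q [0.01 0.27 1.62 0.   1.25 0.48]
t 6.68 p [0.6743 0.0298 0.2239] F [-6.2  1.   2.5] w 0.01 q [0.01 0.27 1.62 0.   1.25 0.68]
t 7.0 p [0.6742 0.03   0.2239] F [-6.8  2.3  3.6] w 0.0099 q [0.01 0.27 1.62 0.   1.25 0.89]
t 7.32 p [0.6741 0.0301 0.2239] F [-7.   3.   3.9] w 0.01 q [0.01 0.27 1.62 0.   1.25 1.1 ]
t 7.63 p [0.674  0.0303 0.2239] F [-6.7  3.6  4.6] w 0.0096 q [0.01 0.27 1.62 0.   1.25 1.31]
t 7.95 p [0.674  0.0306 0.2239] F [-8.5  3.9  3.4] w 0.0097 q [0.01 0.27 1.62 0.   1.25 1.51]
[ 0.5802672   1.10287622 -0.01310874]
```

Run:
```python
from h import *
from cell import manip
manip.set_gripper(0.088); p=manip.state()['tool_pos']
manip.move_linear([p[0],p[1],.33],rate=.2); st(manip)
ty=np.radians(-9.9)
manip.move_pose([.5035,.2965,.2],down(ty-np.pi/2)); st(manip)
cap('top','t2'); s=cap('scene','s2')
for n in('t2','s2'):
    c=load(n);P=cloud(c);hsv=cv2.cvtColor(c['image'],cv2.COLOR_BGR2HSV)
    m=(abs(P[...,0]-.676)<.06)&(abs(P[...,1]-.03)<.06)&(P[...,2]>.215)&(P[...,2]<.26)
    print('tab+rod',n,m.sum(),cv2.minAreaRect((P[m][:,:2]*1000).astype(np.float32)))
    m&=hsv[...,1]>150; print('tab',n,m.sum(),cv2.minAreaRect((P[m][:,:2]*1000).astype(np.float32)))
a=cv2.resize(s['image'][150:335,270:430],None,fx=3.2,fy=3.2,interpolation=2);cv2.imwrite('pics/c3.png',a)
```

```text
t 10.29 p [0.6753 0.0293 0.329 ] F [-0.2  0.3 -0.7] w 0.088 q [ 0.01  0.23  1.48 -0.    1.43  1.51]
t 11.58 p [0.5042 0.2961 0.2002] F [ 0.1 -0.4  0.5] w 0.0881 q [ 0.49  0.12  1.84 -0.    1.17  2.23]
tab+rod t2 122 ((686.7490234375, 29.718265533447266), (63.23808670043945, 8.712417602539062), 1.1566463708877563)
tab t2 82 ((673.9785766601562, 29.453336715698242), (37.699974060058594, 8.440354347229004), 0.3962397277355194)
tab+rod s2 333 ((685.6266479492188, 29.837934494018555), (61.956443786621094, 13.214933395385742), 1.1176129579544067)
tab s2 281 ((675.2289428710938, 28.032194137573242), (40.97980499267578, 12.143424034118652), 4.4853644371032715)
```

View pics/c3.png

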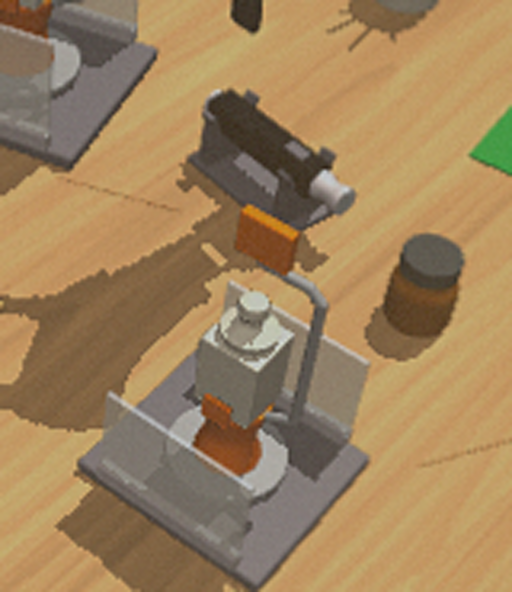

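Picture c3: the tab at (267,240) runs from the open end to the rod at (318,350). The dome now faces away from the camera towards the robot, and the screens are intact. The tab's yaw measures 1–4.5°, against 3.7° for the stand. Next is the torch.

Run:
```python
from h import *
from cell import manip
r=down(np.radians(-9.9)-np.pi/2)
manip.move_linear([.5035,.2965,.036],rate=.12,rot=r); st(manip)
manip.set_gripper(0.0,force=30); st(manip)
manip.move_linear([.5035,.2965,.18],rate=.1); st(manip)
cap('top','t3'); s=cap('scene','s3')
cv2.imwrite('pics/c4.png',cv2.resize(s['image'][110:260,280:430],None,fx=3.5,fy=3.5,interpolation=2))
```

```text
t 13.2 p [0.5043 0.2969 0.037 ] F [-0.2 -0.3 -0.4] w 0.0883 q [ 0.49  0.3   1.97 -0.    0.87  2.23]
t 14.13 p [0.5035 0.2966 0.036 ] F [ 0.6  0.7 -0.1] w 0.0278 q [0.49 0.3  1.97 0.   0.87 2.23]
t 15.72 p [0.503  0.2962 0.179 ] F [-0.  -0.5 -2.2] w 0.0274 q [ 0.49  0.14  1.87 -0.    1.14  2.23]
```

View pics/c4.png

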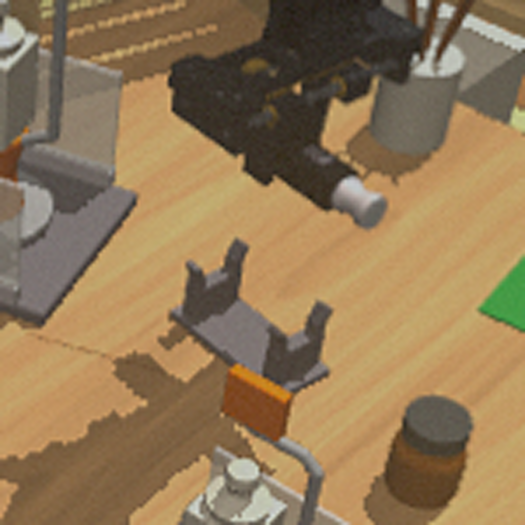

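The torch is held level; nose at (360,203), cradle empty at (255,315). Next I bring it to the dome.

Run:
```python
from h import *
from cell import manip
y=np.radians(3.3);r=down(y-np.pi/2)
D=np.array([np.cos(y),np.sin(y)]);ax=np.array([.6745,.029]);h=ax-.168*D;b=h-.05*D
manip.move_linear([*b,.18],rate=.15,rot=r); manip.move_linear([*b,.1],rate=.1);manip.move_linear([*h,.1],rate=.04);manip.dwell(.5);st(manip)
for n,k in(('t4','top'),('s4','scene')):
    c=cap(k,n);P=cloud(c)
    m=(abs(P[...,0]-.51)<.12)&(abs(P[...,1]-.02)<.03)&(P[...,2]>.09)&(P[...,2]<.14)
    A=P[m];print(n,m.sum()); 
    N=A[A[:,0]>.575]; N=N[N[:,0]<.625]
    if len(N)>5: print('nose n',len(N),'x max',np.percentile(N[:,0],99),'y range',np.percentile(N[:,1],[3,97]),'z top',np.percentile(N[:,2],97))
t=load('t4')['image'][100:235,215:335];s=load('s4')['image'][150:330,250:410]
cv2.imwrite('pics/c5.png',np.hstack([cv2.resize(t,(400,450),interpolation=2),cv2.resize(s,(400,450),interpolation=2)]))
```

```text
t 20.72 p [0.5068 0.0193 0.1   ] F [-0.4 -0.7 -1.7] w 0.0275 q [-0.01  0.08  2.09  0.    0.97  1.5 ]
t4 258
s4 611
nose n 154 x max 0.6020363259185331 y range [0.01019634 0.03337154] z top 0.13153850186717594
```

View pics/c5.png

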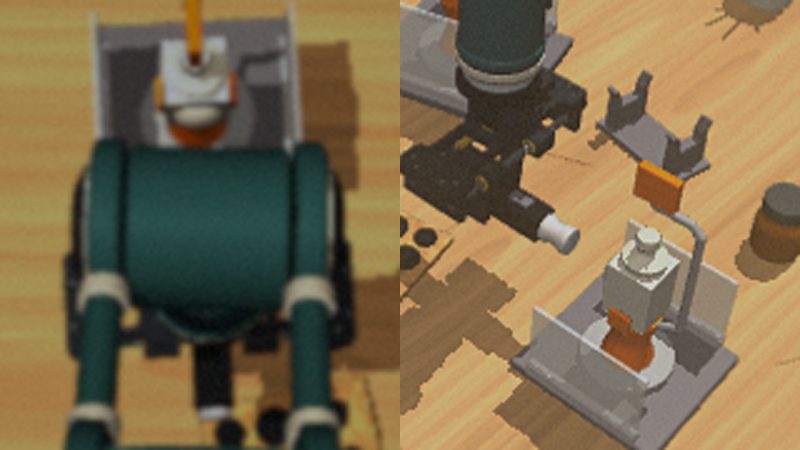

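Picture c5: the nose at right pane (565,235) faces the dome side of the piece. In the left pane the dome, at (198,112), points straight at the robot. The lens is at x = 0.602 and beam z = 0.118, so the gap is about 40 mm. I hold there, then return the torch.

Run:
```python
from h import *
from cell import manip
manip.dwell(2.8); st(manip)
y=np.radians(3.3);D=np.array([np.cos(y),np.sin(y)]);h=np.array([.6745,.029])-.168*D;b=h-.05*D
manip.move_linear([*b,.1],rate=.08);manip.move_linear([*b,.18],rate=.12)
r=down(np.radians(-9.9)-np.pi/2)
manip.move_linear([.5035,.2965,.18],rate=.15,rot=r);manip.dwell(.3);st(manip)
manip.move_linear([.5035,.2966,.06],rate=.08);manip.move_linear([.5035,.2966,.0365],rate=.03);manip.dwell(.3);st(manip)
```

```text
t 23.62 p [0.5068 0.0193 0.1   ] F [-0.1 -0.2 -2.5] w 0.0278 q [-0.01  0.08  2.09 -0.    0.97  1.5 ]
t 27.55 p [0.5035 0.2963 0.1801] F [-0.2 -1.1 -1.8] w 0.0281 q [ 0.49  0.14  1.87 -0.    1.14  2.23]
t 30.43 p [0.5036 0.2966 0.0366] F [-0.2  0.1 -1.9] w 0.0273 q [ 0.49  0.3   1.97 -0.    0.87  2.23]
```

Run:
```python
from h import *
from cell import manip
manip.move_linear([.5035,.2966,.0358],rate=.02);st(manip)
manip.set_gripper(0.088); manip.dwell(.2); st(manip)
manip.move_linear([.5035,.2966,.2],rate=.12); 
manip.move_pose([.40,.40,.3],down(np.radians(-9.9)-np.pi/2)); st(manip)
for n,k in(('t5','top'),('s5','scene')):
    c=cap(k,n);P=cloud(c)
    m=(abs(P[...,0]-.51)<.11)&(abs(P[...,1]-.297)<.06)&(P[...,2]>.055)&(P[...,2]<.08); A=P[m]
    print(n,m.sum(),cv2.minAreaRect((A[:,:2]*1000).astype(np.float32)),'ztop',np.percentile(A[:,2],90))
    m=(abs(P[...,0]-.676)<.06)&(abs(P[...,1]-.03)<.06)&(P[...,2]>.215)&(P[...,2]<.26); print('tab',cv2.minAreaRect((P[m][:,:2]*1000).astype(np.float32)))
s=load('s5')['image'][150:330,270:430];cv2.imwrite('pics/c6.png',cv2.resize(s,None,fx=3,fy=3,interpolation=2))
```

```text
t 30.68 p [0.5037 0.2967 0.0359] F [ 0.3  0.6 -0.9] w 0.028 q [ 0.49  0.3   1.97 -0.    0.87  2.23]
t 31.87 p [0.5035 0.2966 0.0358] F [-0.3  0.8 -0.1] w 0.088 q [0.49 0.3  1.97 0.   0.87 2.23]
t 34.12 p [0.4    0.3994 0.2988] F [-0.7 -0.6  0.1] w 0.088 q [ 0.74  0.03  1.76 -0.    1.35  2.48]
t5 921 ((514.7615966796875, 296.8398742675781), (57.83094787597656, 167.74853515625), 80.7043228149414) ztop 0.0707743072468845
tab ((686.9655151367188, 29.734201431274414), (62.91484451293945, 8.680331230163574), 1.2118242979049683)
s5 574 ((514.3328857421875, 294.5249328613281), (58.78177261352539, 169.56991577148438), 79.49088287353516) ztop 0.0689088431008304
tab ((685.5027465820312, 29.936580657958984), (62.72813034057617, 12.412571907043457), 4.957982063293457)
```

View pics/c6.png

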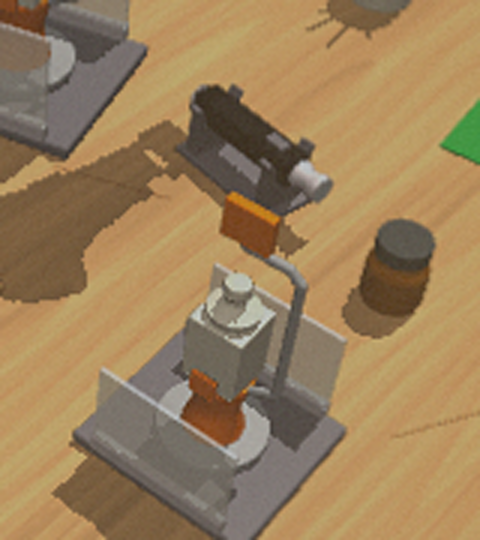

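The torch lies in the cradle at (255,140) as it did at the start, the holder still faces the robot, and the arm is clear. I hand it in.

```bash
python3 -c "
from cell import order; print(order.close_job())"
```

```text
the job is handed in; nothing more can be done
None
```

I turned the holder by its tab, cured the dome with the torch, laid the torch back in its cradle and handed the job in after about 34 s; the hand-in reports no verdict.

- **Holder:** I turned it about 71° so the dome faces the robot. At the end the tab's yaw measured 1.2° from the top camera and 5.0° from the scene camera, against about 3.7° for the stand. The two cameras differ by about 4°, but both are well inside the 0.17 rad (9.7°) limit.
- **Cure:** I held the torch still for about 3.3 s. The lens was at x = 0.602 m, about 40 mm from where the dome's middle should be, and the beam was 118 mm above the table. I worked out the dome's position from the swivel axis and did not measure it directly.
- **Torch:** it rests in the cradle within about 2 mm and 1.5° of where it lay at the start, with its top at about 69 mm against an expected 68 mm.
- **Surroundings:** wrist forces stayed below about 10 N at every check, and nothing touched the piece as far as I could see. The pot looked unmoved in the last picture. I did not re-measure the tin, vice or corkboard; the arm stayed above them.

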